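# Park the rolling pin on the stripe and chock it

## Task

First take the garlic bulb that is in the way off the pastry mat and put it in the white bowl. Then roll the wooden rolling pin away from you, gently pushing it and never gripping or lifting it, until it lies still along the middle of the red stripe, and let go. Then stand the two spice jars (red cap, green cap) upright on the mat as chocks, one on each side of the pin, close against its middle, with the pin still on the stripe and everything else left alone.

Things in the scene. Friction and masses are not known exactly. Their poses are not given: they have to be found in the camera images.
- mat: grey silicone pastry mat with a thin white border line, 310 x 220 x 3 mm, fixed to the worktop. Origin at the centre of its underside (z = 0); x along the 310 mm side, away from the robot (the way the pin is to roll); z up.
- stripe: red tape stripe on the mat, 30 mm (its x) by 192 mm (its y), flat, parallel to the mat's short side, beyond the garlic as seen from the robot. Origin at its centre on the mat's surface; its x is the mat's x.
- pin: straight wooden rolling pin lying across the near part of the mat: 44 mm in diameter, 180 mm long, about 0.25 kg, nearly parallel to the stripe, 120 to 165 mm short of it. Origin on its axis, halfway along; y is the cylinder's axis; x and z turn as it rolls. Pushed from behind at axis height it rolls easily; let go, it coasts a little (about 6 mm at 0.05 m/s, 50 mm at 0.15) and stays.
- garlic: white garlic bulb, 61 x 60 mm wide at 25 mm height, 59 mm tall with a narrow neck on top, 42 g, standing on the mat between pin and stripe. Origin at the centre of its underside.
- garlic_mid (a point): middle of the garlic bulb, 27 mm above its underside.
- bowl: white bowl, rim 130 mm wide (about 120 mm inside), 63 mm high, inner floor 11 mm up and 75 mm wide; it stands loose on the worktop left of the mat. Origin at the centre of its underside.
- jar_red_cap: round spice jar with a red cap, 45 mm in diameter, 106 mm tall, 110 g, standing on the worktop left of the mat (it may change places with the other jar). Origin at the centre of its underside, z up.
- jar_green_cap: round spice jar with a green cap, 46 mm in diameter, 106 mm tall, 110 g, standing on the worktop left of the mat. Origin at the centre of its underside, z up.
- salt: glass shaker with a grey top, 44 mm wide, 90 mm tall, left of the bowl; leave alone. Origin at the centre of its underside.
- glass_near: clear drinking glass, 80 mm wide, 91 mm tall, at the left; leave alone. Origin at the centre of its underside.
Mind the look-alikes: they are no part of the job. Leave any pink or yellow look-alike of the jar_red_cap alone.

How it is judged:
On the way, in this order (a step that is already met when the one before it is completed fails the run):
1. the garlic lies in the bowl, let go (horizontal distance between garlic_mid and bowl below 0.04 m and z of garlic_mid in the frame of bowl below 0.06 m and contact force between the fingers and garlic below 0.01 N), for 0.2 s.
2. the pin has rolled half a turn on the mat (angle between pin's own z axis and vertical above 2.3 rad and height (world z) of pin below 0.03 m), for 0.03 s.
3. the pin rests by itself on the red stripe, let go (x of pin in the frame of stripe between -0.015 and 0.015 m and y of pin in the frame of stripe between -0.03 and 0.03 m and angle between the y axis of pin and the y axis of stripe, either way round below 0.15 rad and height (world z) of pin below 0.03 m and linear speed of pin below 0.01 m/s and angular speed of pin below 0.3 rad/s and contact force between the fingers and pin below 0.01 N), for 0.2 s.
4. one jar stands close against the pin (((horizontal distance between jar_red_cap and pin below 0.062 m and angle between jar_red_cap's own z axis and vertical below 0.1 rad and height (world z) of jar_red_cap below 0.012 m and linear speed of jar_red_cap below 0.01 m/s and contact force between the fingers and jar_red_cap below 0.01 N) or (horizontal distance between jar_green_cap and pin below 0.062 m and angle between jar_green_cap's own z axis and vertical below 0.1 rad and height (world z) of jar_green_cap below 0.012 m and linear speed of jar_green_cap below 0.01 m/s and contact force between the fingers and jar_green_cap below 0.01 N))), for 0.2 s.
At the end, for the whole second after the job is handed in: Garlic in the bowl; pin at rest on the mat, axis within 15 mm of the stripe's centre line, 30 mm of centred along it and 0.15 rad of parallel; both jars upright on the mat, one on the near and one on the far side, centres within 62 mm of the pin's centre (44.5 is touching); all let go (all of step 1 and all of step 3 and horizontal distance between each of jar_red_cap, jar_green_cap and pin below 0.062 m and angle between each of jar_red_cap, jar_green_cap's own z axis and vertical below 0.1 rad and height (world z) of each of jar_red_cap, jar_green_cap below 0.012 m and linear speed of each of jar_red_cap, jar_green_cap below 0.01 m/s and contact force between the fingers and jar_red_cap below 0.01 N and contact force between the fingers and jar_green_cap below 0.01 N and ((x of jar_red_cap in the frame of stripe above 0.02 m and x of jar_green_cap in the frame of stripe below -0.02 m) or (x of jar_green_cap in the frame of stripe above 0.02 m and x of jar_red_cap in the frame of stripe below -0.02 m))).
It fails at once if the pin is lifted more than 15 mm (height (world z) of pin above 0.04 m).
It fails at once if the pin is gripped or pressed with more than 25 N (contact force between the fingers and pin above 25 N).
It fails at once if the bowl is pushed more than 40 mm or tipped (distance of bowl from where it was at the start of the episode above 0.04 m or angle between bowl's own z axis and vertical above 0.4 rad).
It fails at once if a spice jar is knocked over (angle between any of jar_red_cap, jar_green_cap's own z axis and vertical above 0.6 rad).
It fails at once if the salt shaker or the drinking glass is moved more than 30 mm (distance of any of salt, glass_near from where it was at the start of the episode above 0.03 m).
It also fails if it takes over 72 s, if anything falls off the work surface, if the arm or the gripper's body presses on something with over 40 N, if the wrist force passes 120 N, or if a joint passes its speed limit or range.

## Robot

A 6-joint arm with a two-finger parallel gripper is mounted at the origin on a cart in front of the work surface, level with it; the furniture and walls round the work are solid. World frame = base frame: x ahead of the robot, y to its left, z up, the work surface at z = 0. Lengths are in m, angles in rad, forces in N, time in s.
With the tool pointing down it reaches from about 0.275 to 0.725 m from the base axis. Payload 5.6 kg.
Tool frame: the origin (TCP) lies at the very end of the fingers, on their centre line; the grasp point (between the pads) lies 19 mm behind it; z points along the fingers, y is the line along which they close (so a half turn about z gives the same grasp; the last joint's range is limited). The gripper opens to 85 mm and grips with 20 to 120 N. Pads are 22 mm wide; open, the fingers measure 114 mm over their backs; the gripper's body (76 mm by 85 mm) begins 54 mm behind the grasp point. The pads swing forward as they close: fully open they stand 13 mm farther back than shut.
Start: joints at [-0.912, 0.255, 0.108, 0, -1.424, -0.285], TCP at [0.201, -0.512, 0.231] pointing down, gripper open.
Joint ranges: [-2.95, 2.95], [-1.21, 1.97], [-1.09, 1.5], [-2.87, 1.71], [-2.94, -0.07], [-3.05, 3.05]. Speed limits (rad/s): [2.57, 2.57, 3.14, 3.14, 3.14, 3.14].

## Interface

Orientations are given as a rotation vector (axis times angle).
In Python, from station import r gives the robot as it stands.
- The arm moves only by the tool servo_tool, never from a script. Its argument "moves" is a list of rows, each a list of 7 numbers: the finger opening in mm, from 0 to 85.4, then the shift along the tool's x, y, z in mm, then the turn, a rotation vector about the tool's x, y, z in degrees. In form: [[hand, x, y, z, ax, ay, az], ...]. A call has 1 to 10 rows; each row shifts and turns the commanded pose from where the row before left it, along the tool's axes as they then stand; what a row does not reach is not made up. A row lasts 1/10 s, in which the tool goes at most 50 mm and 8.59 degrees, less where a joint would pass 70% of its speed; a pose out of reach is approached as far as the arm can. A call is refused whole if a number of a shift passes 50 or a number of a turn 8.59, either way. A call with a gripper value outside its range is refused whole. The fingers move at their own pace and stop on an object; "force" is the grip in N (left out, the last holds). Time passes only in rows, so rows that do not move let the fingers close. It gives the time, the measured TCP pose, the force, the opening and the grip force at its end, in the units of the state.
- r.state(): the state, without advancing time (a new reading comes with each control period).
- r.snapshot(name): name is "side" or "top"; returns the picture (420x560x3 uint8, blue, green, red); there is no depth.
- r.calibration(name): a dict with "mtx" (3x3 intrinsics, pixels), "dist" ([k1, k2, p1, p2, k3] as OpenCV has them; the pictures are not rectified), "origin" and "orientation" of the camera in the world. Camera axes: x right, y up, looking along -z (the intrinsics and any distortion apply to the point x, -y, -z); pixel columns grow to the right and rows downward; lengths in m; the calibration is good to about 2 mm. A picture is of the moment at which its call begins. calibration takes no time and is no camera call.
- r.job_done(): hands the job in; it is judged then, once.
The state is a dict: "t": time; "qpos": joint angles; "qvel": joint speeds; "joint_torque": joint torques, N m; "eef_pos": TCP position; "orientation": TCP orientation; "ft_force": force on the tool from outside, world axes, zero at the start; "wrist_torque": the same for the moment, N m; "width": finger opening in m; "finger_force": force on a finger pad.
Only numpy, scipy, OpenCV 4.12 (cv2) and the standard library are available. Lean on these libraries where they do the work, as an engineer would, in place of code of your own. Each camera call takes 0.05 s, during which the arm holds its last target. There are 200 camera calls.

## Working session

There is one attempt and no reset: what is moved stays moved. The work goes in short steps, Python scripts to look and compute and a tool call to move; the robot and the scene stay as the last step left them, time stands still between calls to the robot, and variables do not carry over. Pictures are saved under pics/ and viewed, at most 10 in all, crops included, and the job is handed in when it is done.

Besides the shell and the picture viewer there is one more tool, called after "Call:" as name([rows], argument=value, ...), one row to a line, values as JSON. servo_tool: Moves the arm, as the interface text tells. Its arguments: {"type":"object","properties":{"moves":{"type":"array"},"force":{"type":"number"}},"required":["moves"]}

```bash
mkdir -p pics; ls
cat > h.py <<'E'
import numpy as np, cv2
from scipy.spatial.transform import Rotation as R
from station import r
def Rm(o):
    o=np.array(o,float)
    if o.shape==(3,3): return o
    return R.from_rotvec(o).as_matrix() if o.size==3 else R.from_quat(o).as_matrix()
def px2w(name,uv,z):
    c=r.calibration(name); uv=np.array(uv,float).reshape(-1,1,2)
    n=cv2.undistortPoints(uv,np.array(c["mtx"],float),np.array(c["dist"],float)).reshape(-1,2)
    d=np.c_[n[:,0],-n[:,1],-np.ones(len(n))]@Rm(c["orientation"]).T
    o=np.array(c["origin"]); z=np.broadcast_to(z,len(n))
    return o+d*((z-o[2])/d[:,2])[:,None]
def w2px(name,P):
    c=r.calibration(name); p=(np.array(P,float).reshape(-1,3)-np.array(c["origin"]))@Rm(c["orientation"])
    p=p*[1,-1,-1]
    return cv2.projectPoints(p,np.zeros(3),np.zeros(3),np.array(c["mtx"],float),np.array(c["dist"],float))[0].reshape(-1,2)
E
python3 - <<'E'
from h import *
for n in("top","side"):
    cv2.imwrite(f"pics/{n}0.png",r.snapshot(n)); c=r.calibration(n); print(n,c)
s=r.state(); print(s["t"],s["eef_pos"],s["orientation"],Rm(s["orientation"]).round(3))
E
```

```text
pics
top {'mtx': array([[442.78128278,   0.        , 282.73415261],
       [  0.        , 442.78128278, 208.89169001],
       [  0.        ,   0.        ,   1.        ]]), 'dist': array([-0.07185937,  0.        ,  0.        ,  0.        ,  0.        ]), 'origin': array([0.30463734, 0.34922624, 1.07168986]), 'orientation': array([ 0.16804551, -0.1500651 , -1.39867391])}
side {'mtx': array([[419.31323328,   0.        , 276.37585768],
       [  0.        , 419.31323328, 213.49294725],
       [  0.        ,   0.        ,   1.        ]]), 'dist': array([-0.13316779,  0.        ,  0.        ,  0.        ,  0.        ]), 'origin': array([0.22805377, 1.05375561, 0.7216389 ]), 'orientation': array([ 0.21528587, -1.11059423, -2.51359588])}
0.1 [ 0.20070878 -0.51158891  0.23048561] [ 5.83514772e-01 -3.08653500e+00 -2.63778007e-03] [[-0.931 -0.365 -0.001]
 [-0.365  0.931  0.002]
 [ 0.     0.002 -1.   ]]
```

View pics/top0.png

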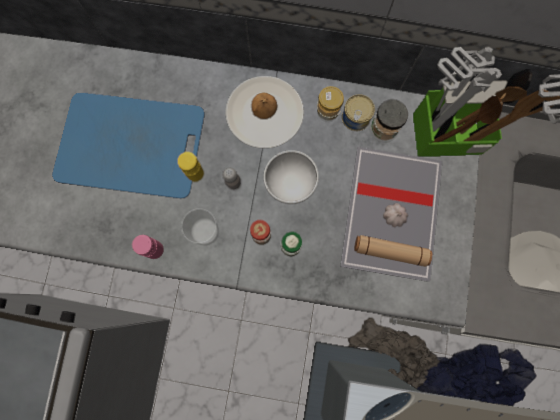

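View pics/side0.png

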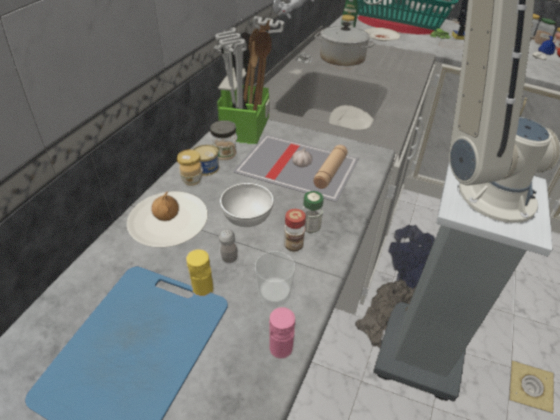

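The top picture shows the mat at (345-440, 151-277), stripe about (395,195), garlic (395,214), pin (393,250), bowl (291,177), red jar (260,231) and green jar (291,242). The salt is at (231,178) and the glass at (200,227). The pink (147,246) and yellow (189,165) jars are the look-alikes.

```bash
cat >> h.py <<'E'
def blob(im,lo,hi,box):
    x0,y0,x1,y1=box; h=cv2.cvtColor(im,cv2.COLOR_BGR2HSV); m=np.zeros(im.shape[:2],np.uint8)
    m[y0:y1,x0:x1]=cv2.inRange(h,lo,hi)[y0:y1,x0:x1]
    n,l,s,c=cv2.connectedComponentsWithStats(m); k=1+np.argmax(s[1:,4]); return (l==k).astype(np.uint8)
def pts(m): y,x=np.nonzero(m); return np.c_[x,y].astype(float)
def rect(m,name,z):
    w=px2w(name,pts(m),z)[:,:2].astype(np.float32); (c,s,a)=cv2.minAreaRect(w*1000); return np.round(c,1),np.round(s,1),round(a,1)
E
python3 - <<'E'
from h import *
im=cv2.imread("pics/top0.png"); si=cv2.imread("pics/side0.png")
st=blob(im,(0,150,80),(8,255,255),(340,170,450,220)); print("stripe",rect(st,"top",.003))
pin=blob(im,(5,70,80),(20,255,255),(345,222,445,275)); print("pin",rect(pin,"top",.025))
mat=px2w("top",[(359,151),(439,160),(429,277),(345,266)],.003)[:,:2]; print("mat",mat.round(3), mat.mean(0))
g=blob(im,(0,0,130),(179,80,255),(380,200,410,228)); 
print("garlic", px2w("top",[pts(g).mean(0)],.027).round(4), g.sum())
b=blob(im,(0,0,140),(179,60,255),(255,145,325,210)); h=cv2.fitEllipse(cv2.convexHull(pts(b).astype(np.int32))); print("bowl",h,px2w("top",[h[0]],.06).round(4))
rc=blob(im,(0,120,80),(9,255,255),(245,215,278,247)); print("red",rc.sum(),px2w("top",[pts(rc).mean(0)],.1).round(4))
gc=blob(im,(45,60,20),(95,255,255),(275,228,307,257)); e=cv2.minEnclosingCircle(pts(gc).astype(np.float32)); print("green",gc.sum(),e,px2w("top",[e[0]],.1).round(4))
g2=blob(si,(0,0,150),(179,80,255),(290,147,315,170)); print("garlic side",px2w("side",[pts(g2).mean(0)],.027).round(4),g2.sum())
r2=blob(si,(0,120,60),(9,255,255),(280,200,310,230)); print("red side",px2w("side",[pts(r2).mean(0)],.097).round(4))
g3=blob(si,(45,60,20),(95,255,255),(298,185,328,220)); print("green side",px2w("side",[pts(g3).mean(0)],.097).round(4))
ov=im.copy()
for m in(st,pin,g,b,rc,gc):
    cs,_=cv2.findContours(m,0,1); cv2.drawContours(ov,cs,-1,(255,0,255),1)
a=cv2.resize(im[140:285,235:445],None,fx=3.8,fy=3.8,interpolation=2)
o=cv2.resize(ov[140:285,235:445],None,fx=2,fy=2,interpolation=0)
cv2.imwrite("pics/c1.png",cv2.resize(ov[140:285,235:445],(798,551),interpolation=0))
E
```

```text
stripe (array([611.2, 110.4]), array([189.9,  27.6]), 89.8)
pin (array([466.5, 103. ]), array([185.8,  43.1]), 88.0)
mat [[0.708 0.214]
 [0.72  0.008]
 [0.42  0.004]
 [0.414 0.209]] [0.56540991 0.1088214 ]
garlic [[0.5612 0.1108 0.027 ]] 234
bowl ((290.6177978515625, 175.96432495117188), (52.62492370605469, 54.904293060302734), 88.26414489746094) [[0.5972 0.3736 0.06  ]]
red 182 [[0.4503 0.4197 0.1   ]]
green 185 ((291.5227355957031, 241.7045440673828), 10.308817863464355) [[0.4372 0.3463 0.1   ]]
garlic side [[0.5614 0.0934 0.027 ]] 185
red side [[0.4502 0.4304 0.097 ]]
green side [[0.4378 0.3529 0.097 ]]
```

View pics/c1.png

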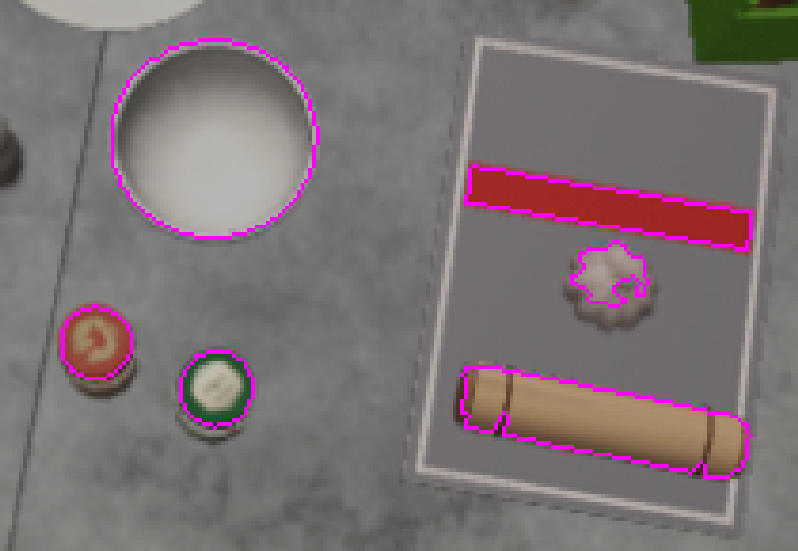

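The crop shows the outlines fitting the objects. The garlic is centred near crop (610,285), which puts it at about x 0.557, y 0.111. The pin lies about 145 mm short of the stripe, inside the stated range.

I'll start by squaring the tool (x = -X, y = +Y) and swinging over toward the garlic.

Call:
servo_tool([
  [85,0,0,0,0,0,7.1],
  [85,0,0,0,0,0,7.1],
  [85,0,0,0,0,0,7.2],
  [85,-20,35,0,0,0,0],
  [85,-20,40,0,0,0,0],
  [85,-20,40,0,0,0,0],
  [85,-20,40,0,0,0,0],
  [85,-20,40,0,0,0,0],
  [85,-20,40,0,0,0,0],
  [85,-20,40,0,0,0,0],
], force=25)

```text
t: 1.1
eef_pos: [0.3409, -0.2352, 0.2311]
orientation: [0.0, -3.141, -0.0]
ft_force: [2.4, -0.4, 0.2]
width: 0.0851
finger_force: 0.0
```

Run:
```python
from h import *
im=cv2.imread("pics/top0.png")
s=r.state(); print(s["t"],s["eef_pos"].round(4),Rm(s["orientation"]).round(3))
for n,m,z in(("st",blob(im,(0,150,80),(8,255,255),(340,170,450,220)),.003),("pin",blob(im,(5,70,80),(20,255,255),(345,222,445,275)),.025)):
    w=px2w("top",pts(m),z)[:,:2]; c=w.mean(0); v=np.linalg.svd(w-c,full_matrices=False)[2][0]; v*=np.sign(v[1]); print(n,c.round(4),"tilt deg (axis x/y)",np.degrees(np.arctan2(v[0],v[1])).round(2))
print("garlic",px2w("top",[(395.5,215)],.028).round(4),"red",px2w("top",[(260.5,230)],.106).round(4),"green",px2w("top",[(291.5,241.7)],.106).round(4))
print("side reproj",w2px("side",[[.45,.419,.106],[.437,.346,.106],[.557,.111,.03],[.4665,.103,.025],[.611,.1104,.003]]).round(1).tolist())
```

```text
1.1 [ 0.3409 -0.2352  0.2311] [[-1. -0. -0.]
 [-0.  1.  0.]
 [ 0.  0. -1.]]
st [0.6112 0.1104] tilt deg (axis x/y) 0.13
pin [0.4669 0.1029] tilt deg (axis x/y) 1.99
garlic [[0.5525 0.1086 0.028 ]] red [[0.4506 0.418  0.106 ]] green [[0.4364 0.3464 0.106 ]]
side reproj [[296.7, 214.2], [313.8, 196.2], [300.5, 157.3], [331.1, 165.1], [283.1, 160.2]]
```

Call:
servo_tool([
  [85,-24,38,9,0,0,0],
  [85,-24,38,9,0,0,0],
  [85,-24,38,9,0,0,0],
  [85,-24,38,9,0,0,0],
  [85,-24,38,9,0,0,0],
  [85,-24,38,9,0,0,0],
  [85,-24,38,9,0,0,0],
  [85,-24,38,9,0,0,0],
  [85,-22,41,9,0,0,0],
  [85,0,0,0,0,0,0],
])

```text
t: 2.1
eef_pos: [0.5553, 0.1119, 0.1471]
orientation: [0.006, -3.138, 0.001]
ft_force: [-0.9, -1.0, -0.7]
width: 0.0852
finger_force: 0.0
```

Call:
servo_tool([
  [85,0,0,40,0,0,0],
  [85,0,0,40,0,0,0],
  [85,0,0,35,0,0,0],
  [85,0,0,20,0,0,0],
  [85,0,0,9,0,0,0],
  [85,0,0,0,0,0,0],
  [40,0,0,0,0,0,0],
  [40,0,0,0,0,0,0],
  [40,0,0,0,0,0,0],
  [40,0,0,0,0,0,0],
])

```text
t: 3.1
eef_pos: [0.5559, 0.1086, 0.0084]
orientation: [-0.001, 3.138, 0.002]
ft_force: [-1.3, 1.3, 6.3]
width: 0.0579
finger_force: 26.1
```

Call:
servo_tool([
  [40,0,0,-30,0,0,0],
  [40,0,0,-45,0,0,0],
  [40,0,0,-45,0,0,0],
  [40,-5,30,0,0,0,0],
  [40,-7,45,0,0,0,0],
  [40,-7,45,0,0,0,0],
  [40,-7,45,0,0,0,0],
  [40,-7,45,0,0,0,0],
  [40,-6,33,0,0,0,0],
  [40,0,20,0,0,0,0],
])

```text
t: 4.1
eef_pos: [0.5936, 0.3738, 0.1263]
orientation: [-0.003, 3.141, 0.001]
ft_force: [-0.1, 0.0, -0.4]
width: 0.0581
finger_force: 27.1
```

Run:
```python
from h import *
im=r.snapshot("side");cv2.imwrite("pics/s1.png",cv2.resize(im[80:280,150:420],None,fx=2.5,fy=2.5))
s=r.state(); print(s["eef_pos"].round(4),s["width"])
```

```text
[0.5931 0.3759 0.1258] 0.057920177184479636
```

View pics/s1.png

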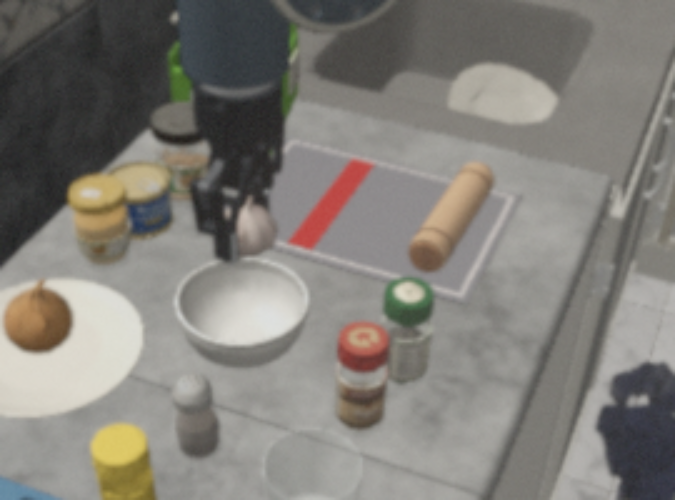

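The garlic is held in the fingers above the bowl, at crop (250,228). I'll lower it and release with a partial opening.

Call:
servo_tool([
  [40,-3,-2,40,0,0,0],
  [40,0,0,30,0,0,0],
  [40,0,0,16,0,0,0],
  [40,0,0,0,0,0,0],
  [70,0,0,0,0,0,0],
  [70,0,0,0,0,0,0],
  [70,0,0,0,0,0,0],
  [70,0,0,-20,0,0,0],
  [70,0,0,-40,0,0,0],
  [70,0,0,-45,0,0,0],
])

```text
t: 5.15
eef_pos: [0.596, 0.3687, 0.1462]
orientation: [0.001, -3.14, 0.002]
ft_force: [0.7, 0.5, 0.5]
width: 0.0697
finger_force: 0.0
```

Call:
servo_tool([
  [60,28,-38,-5,0,0,0],
  [60,28,-38,0,0,0,0],
  [60,28,-38,0,0,0,0],
  [60,28,-38,0,0,0,0],
  [60,28,-38,0,0,0,0],
  [60,28,-38,0,0,0,0],
  [60,28,-36,0,0,0,0],
  [60,0,0,20,0,0,0],
])

```text
t: 5.95
eef_pos: [0.3997, 0.1029, 0.1336]
orientation: [0.002, 3.135, 0.006]
ft_force: [1.5, 1.6, 0.3]
width: 0.0602
finger_force: 0.0
```

Run:
```python
from h import *
im=r.snapshot("top");cv2.imwrite("pics/t1.png",cv2.resize(im[130:290,170:450],None,fx=2.5,fy=2.5))
s=r.state(); print(s["t"],s["eef_pos"].round(4))
```

```text
6.0 [0.3986 0.1035 0.1293]
```

View pics/t1.png

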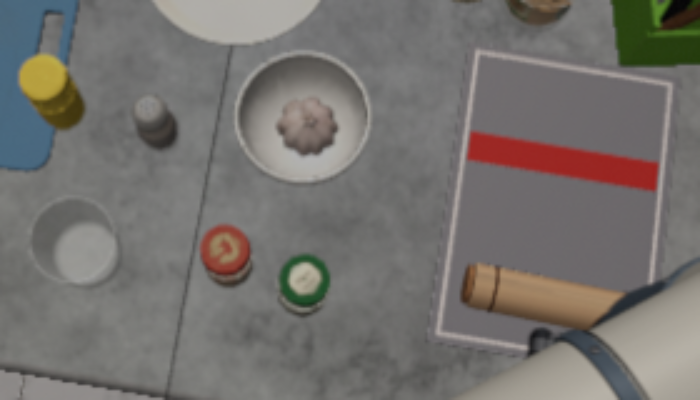

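The garlic stands in the bowl at crop (308,125), let go. Next I'll lower the fingers behind the pin.

Call:
servo_tool([
  [60,0,0,40,0,0,0],
  [60,0,0,40,0,0,0],
  [60,0,0,25,0,0,0],
  [60,0,0,12,0,0,0],
  [60,0,0,5,0,0,0],
  [60,0,0,0,0,0,0],
])

```text
t: 6.6
eef_pos: [0.4011, 0.1054, 0.0085]
orientation: [-0.001, 3.142, -0.0]
ft_force: [-0.2, -0.6, 0.5]
width: 0.0601
finger_force: 0.0
```

Call:
servo_tool([
  [60,-6,0,0,0,0,0],
  [60,-8,0,0,0,0,0],
  [60,-6,0,0,0,0,0],
  [60,-4,0,0,0,0,0],
  [60,-3,0,0,0,0,0],
  [60,-3,0,0,0,0,0],
  [60,-3,0,0,0,0,0],
  [60,-4,0,0,0,0,0],
  [60,-5,0,0,0,0,0],
  [60,-5,0,0,0,0,0],
])

```text
t: 7.6
eef_pos: [0.4481, 0.1051, 0.0083]
orientation: [-0.001, 3.141, 0.0]
ft_force: [-0.3, 0.3, -0.3]
width: 0.0601
finger_force: 0.0
```

Call:
servo_tool([
  [60,-5,0,0,0,0,0],
  [60,-6,0,0,0,0,0],
  [60,-6,0,0,0,0,0],
  [60,-6,0,0,0,0,0],
  [60,-6,0,0,0,0,0],
  [60,-6,0,0,0,0,0],
  [60,-6,0,0,0,0,0],
  [60,-6,0,0,0,0,0],
  [60,-6,0,0,0,0,0],
  [60,-6,0,0,0,0,0],
])

```text
t: 8.6
eef_pos: [0.5072, 0.1051, 0.0083]
orientation: [-0.0, 3.142, 0.0]
ft_force: [0.2, 0.4, -0.2]
width: 0.0597
finger_force: 0.1
```

Call:
servo_tool([
  [60,-6,0,0,0,0,0],
  [60,-6,0,0,0,0,0],
  [60,-6,0,0,0,0,0],
  [60,-5,0,0,0,0,0],
  [60,-5,0,0,0,0,0],
  [60,-4,0,0,0,0,0],
  [60,-3,0,0,0,0,0],
  [60,-2,0,0,0,0,0],
  [60,-1,0,0,0,0,0],
  [60,0,0,0,0,0,0],
])

```text
t: 9.6
eef_pos: [0.5447, 0.1051, 0.0083]
orientation: [0.0, -3.142, 0.0]
ft_force: [-0.6, -0.0, 0.1]
width: 0.06
finger_force: 0.0
```

```bash
cat > p.py <<'E'
from h import *
import sys
im=r.snapshot("top");cv2.imwrite(f"pics/{sys.argv[1]}.png",cv2.resize(im[130:290,240:450],None,fx=3.6,fy=3.6))
s=r.state(); print(s["t"],s["eef_pos"].round(4),s["ft_force"].round(1))
m=blob(im,(5,70,80),(20,255,255),(345,165,445,275)); w=px2w("top",pts(m),.025)[:,:2]; c=w.mean(0); v=np.linalg.svd(w-c,full_matrices=False)[2][0]; v*=np.sign(v[1]); print("pin",c.round(4),"tilt",np.degrees(np.arctan2(v[0],v[1])).round(2),rect(m,"top",.025),m.sum())
E
python3 p.py t2
```

```text
9.65 [0.5446 0.1051 0.0082] [0.1 0.4 0.5]Traceback (most recent call last):
  File "p.py", line 5, in <module>
    m=blob(im,(5,70,80),(20,255,255),(345,165,445,275)); w=px2w("top",pts(m),.025)[:,:2]; c=w.mean(0); v=np.linalg.svd(w-c,full_matrices=False)[2][0]; v*=np.sign(v[1]); print("pin",c.round(4),"tilt",np.degrees(np.arctan2(v[0],v[1])).round(2),rect(m,"top",.025),m.sum())
  File "h.py", line 21, in blob
    n,l,s,c=cv2.connectedComponentsWithStats(m); k=1+np.argmax(s[1:,4]); return (l==k).astype(np.uint8)
                                                     ~~~~~~~~~^^^^^^^^^
    return _wrapfunc(a, 'argmax', axis=axis, out=out, **kwds)
    return bound(*args, **kwds)
ValueError: attempt to get argmax of an empty sequence
```

View pics/t2.png

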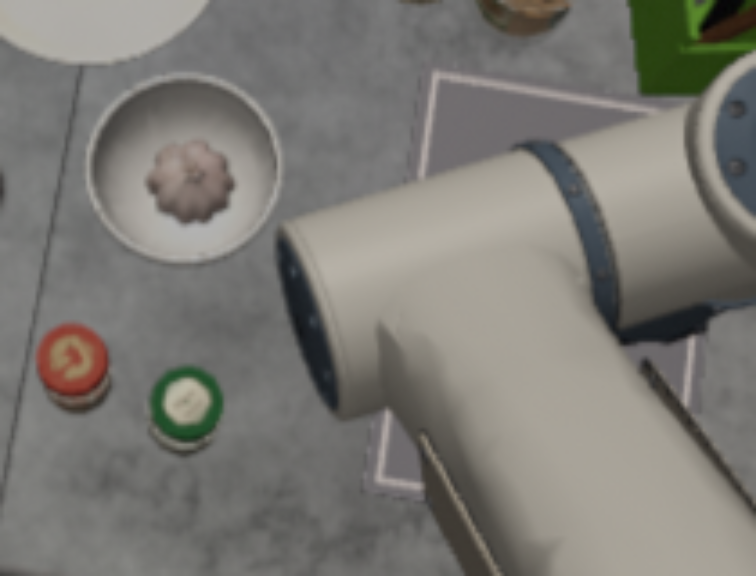

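The arm hides the pin in the top view, so I'll measure it from the side, using the first picture to find the bias.

```bash
cat > p.py <<'E'
from h import *
import sys
def pin(im,b):
    m=blob(im,(5,60,70),(22,255,255),b); w=px2w("side",pts(m),.025)[:,:2]; print(m.sum(),cv2.boundingRect(m),rect(m,"side",.025))
pin(cv2.imread("pics/side0.png"),(260,130,360,200))
im=r.snapshot("side");cv2.imwrite(f"pics/{sys.argv[1]}.png",cv2.resize(im[110:260,200:400],(800,600)))
s=r.state(); print(s["t"],s["eef_pos"].round(4))
pin(im,(260,130,360,200))
E
python3 p.py s2
```

```text
657 (314, 145, 33, 44) (array([468., 102.]), array([221.8,  43.8]), 88.4)
9.7 [0.5446 0.1051 0.0083]
395 (275, 144, 22, 33) (array([585.6, 128.8]), array([162. ,  47.6]), 88.7)
```

View pics/s2.png

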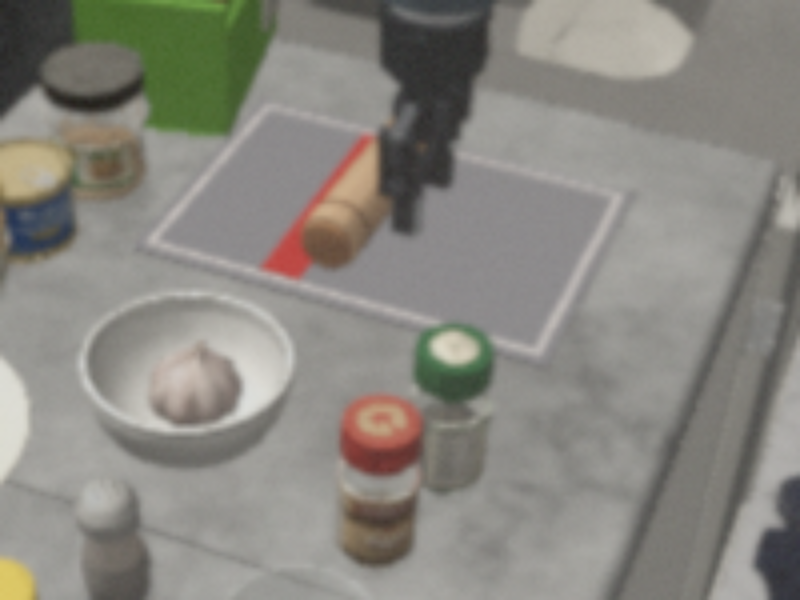

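The pin is parallel to the stripe at x ≈ 0.5855, so it has 25 mm to go. I'll push slowly.

Call:
servo_tool([
  [60,-3,0,0,0,0,0],
  [60,-3,0,0,0,0,0],
  [60,-3,0,0,0,0,0],
  [60,-3,0,0,0,0,0],
  [60,-3,0,0,0,0,0],
  [60,-3,0,0,0,0,0],
  [60,-3,0,0,0,0,0],
  [60,-3,0,0,0,0,0],
  [60,-2,0,0,0,0,0],
  [60,-2,0,0,0,0,0],
])

```text
t: 10.7
eef_pos: [0.5728, 0.1051, 0.0083]
orientation: [0.0, -3.142, -0.0]
ft_force: [-1.2, 0.6, -0.1]
width: 0.0601
finger_force: 0.5
```

Call:
servo_tool([
  [60,-1,0,0,0,0,0],
  [60,0,0,0,0,0,0],
  [60,0,0,0,0,0,0],
  [60,0,0,0,0,0,0],
])

```text
t: 11.1
eef_pos: [0.5736, 0.1051, 0.0083]
orientation: [-0.0, 3.142, 0.0]
ft_force: [0.2, 0.5, -0.6]
width: 0.06
finger_force: 0.0
```

```bash
python3 p.py s3
```

```text
657 (314, 145, 33, 44) (array([468., 102.]), array([221.8,  43.8]), 88.4)
11.15 [0.5736 0.1051 0.0083]
368 (267, 144, 21, 30) (array([612.7, 135. ]), array([ 49.9, 150.7]), 1.8)
```

Call:
servo_tool([
  [60,5,0,0,0,0,0],
  [60,15,0,0,0,0,0],
  [60,20,0,-10,0,0,0],
  [60,0,0,-40,0,0,0],
  [60,0,0,-45,0,0,0],
  [60,0,0,-45,0,0,0],
  [80,10,30,-10,0,0,0],
  [80,15,45,0,0,0,0],
  [80,15,45,0,0,0,0],
  [80,15,45,0,0,0,0],
])

```text
t: 12.15
eef_pos: [0.4775, 0.2714, 0.1586]
orientation: [0.0, 3.141, 0.001]
ft_force: [0.7, -0.1, 0.1]
width: 0.0801
finger_force: 0.0
```

Call:
servo_tool([
  [80,15,45,0,0,0,0],
  [80,25,30,0,0,0,0],
  [80,0,0,0,0,0,-8],
  [80,0,0,0,0,0,-8],
  [80,0,0,0,0,0,-8],
  [80,0,0,0,0,0,-8],
  [80,0,0,0,0,0,-8],
  [80,0,0,0,0,0,0],
])

```text
t: 12.95
eef_pos: [0.4382, 0.3449, 0.1582]
orientation: [1.077, -2.951, 0.0]
ft_force: [-1.1, -0.6, -0.1]
width: 0.0805
finger_force: 0.0
```

```bash
cat > q.py <<'E'
from h import *
import sys
im=r.snapshot("top");cv2.imwrite(f"pics/{sys.argv[1]}.png",cv2.resize(im[130:290,240:450],None,fx=3.6,fy=3.6))
s=r.state(); print(s["t"],s["eef_pos"].round(4),Rm(s["orientation"]).round(3)[:2,:2].tolist())
m=blob(im,(5,70,80),(20,255,255),(345,165,445,275)); print("pin",rect(m,"top",.025),m.sum())
m=blob(im,(0,150,60),(4,255,255),(340,165,450,220));print("stripe vis",rect(m,"top",.003))
E
python3 q.py t3; python3 p.py s4
```

```text
13.0 [0.4383 0.3449 0.1582] [[-0.768, -0.641], [-0.641, 0.768]]
pin (array([609.7,  97.7]), array([184.9,  44. ]), 88.0) 1235
stripe vis (array([611.3, 196.3]), array([28.2, 20. ]), 7.5)
657 (314, 145, 33, 44) (array([468., 102.]), array([221.8,  43.8]), 88.4)
13.05 [0.4384 0.3449 0.1583]
653 (267, 133, 36, 41) (array([611.3,  97. ]), array([224.2,  49.7]), 89.8)
```

View pics/t3.png

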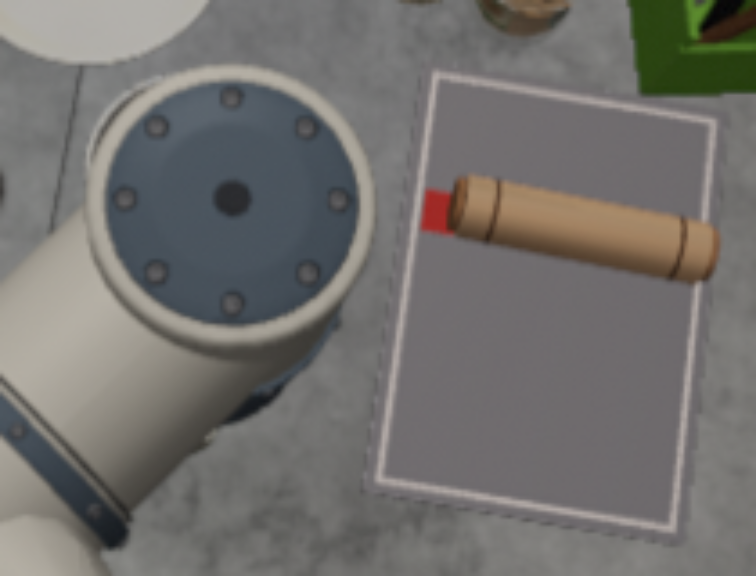

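The pin lies on the stripe at (0.610, 0.098), nearly parallel. Next I'll grasp the green jar.

Call:
servo_tool([
  [80,0,0,40,0,0,0],
  [80,0,0,35,0,0,0],
  [80,0,0,25,0,0,0],
  [80,0,0,15,0,0,0],
  [80,0,0,0,0,0,0],
  [30,0,0,0,0,0,0],
  [30,0,0,0,0,0,0],
  [30,0,0,0,0,0,0],
  [30,0,0,0,0,0,0],
  [30,0,0,0,0,0,0],
], force=30)

```text
t: 14.05
eef_pos: [0.4395, 0.3462, 0.0452]
orientation: [-1.074, 2.949, 0.003]
ft_force: [-2.0, 0.7, 5.9]
width: 0.0451
finger_force: 22.6
```

Call:
servo_tool([
  [30,0,0,-15,0,0,0],
  [30,0,0,-35,0,0,0],
  [30,0,0,-40,0,0,8],
  [30,0,0,-10,0,0,8],
  [30,0,0,0,0,0,8],
  [30,0,0,0,0,0,8],
  [30,0,0,0,0,0,8],
  [30,-15,-20,0,0,0,0],
  [30,-30,-33,0,0,0,0],
  [30,-35,-36,0,0,0,0],
])

```text
t: 15.05
eef_pos: [0.5186, 0.2559, 0.1437]
orientation: [-0.004, 3.142, 0.001]
ft_force: [0.6, 0.3, -0.8]
width: 0.0452
finger_force: 22.9
```

Call:
servo_tool([
  [30,-35,-36,0,0,0,0],
  [30,-35,-36,0,0,0,0],
  [30,-35,-36,0,0,0,0],
  [30,-26,-31,0,0,0,0],
  [30,-15,-20,0,0,0,0],
  [30,0,0,0,0,0,0],
  [30,0,0,0,0,0,0],
])

```text
t: 15.75
eef_pos: [0.6639, 0.0972, 0.1428]
orientation: [-0.002, -3.141, -0.0]
ft_force: [0.1, -0.1, -1.8]
width: 0.0454
finger_force: 22.9
```

```bash
python3 p.py s5; python3 -c "
from h import *
s=r.state();print(s['eef_pos'].round(4),Rm(s['orientation']).round(3).tolist(),s['width'])"
```

```text
657 (314, 145, 33, 44) (array([468., 102.]), array([221.8,  43.8]), 88.4)
15.8 [0.6636 0.098  0.1431]
652 (266, 133, 37, 41) (array([611.2,  97. ]), array([224.1,  49.2]), 89.5)
[0.6636 0.098  0.1431] [[-1.0, 0.0, -0.001], [0.0, 1.0, 0.0], [0.001, 0.0, -1.0]] 0.045282465529085505
```

View pics/s5.png

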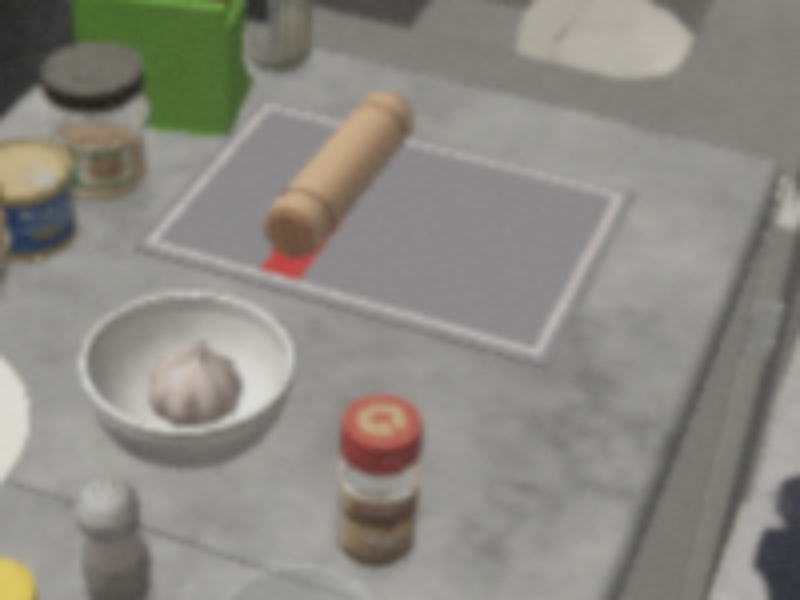

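Call:
servo_tool([
  [30,-2,0,25,0,0,0],
  [30,0,0,30,0,0,0],
  [30,0,0,20,0,0,0],
  [30,0,0,10,0,0,0],
  [30,0,0,5,0,0,0],
  [30,0,0,3,0,0,0],
  [30,0,0,0,0,0,0],
  [30,0,0,0,0,0,0],
])

```text
t: 16.6
eef_pos: [0.6667, 0.098, 0.0514]
orientation: [-0.001, 3.14, 0.001]
ft_force: [0.1, -0.1, -0.7]
width: 0.0453
finger_force: 22.9
```

Call:
servo_tool([
  [30,0,0,1,0,0,0],
  [30,0,0,1,0,0,0],
  [30,0,0,0,0,0,0],
])

```text
t: 16.9
eef_pos: [0.6661, 0.0977, 0.0484]
orientation: [-0.0, 3.141, 0.0]
ft_force: [0.1, 0.9, -0.7]
width: 0.0454
finger_force: 23.0
```

```bash
python3 -c "
from h import *
s=r.state();print(s['eef_pos'].round(4),s['ft_force'],s['width'])"; python3 p.py s6
```

```text
[0.6661 0.0977 0.0484] [ 0.0811569   0.93197522 -0.71473562] 0.04542761758888534
657 (314, 145, 33, 44) (array([468., 102.]), array([221.8,  43.8]), 88.4)
16.95 [0.6661 0.0977 0.0484]
656 (267, 133, 35, 41) (array([611.8,  97. ]), array([224.1,  51.6]), 89.5)
```

View pics/s6.png

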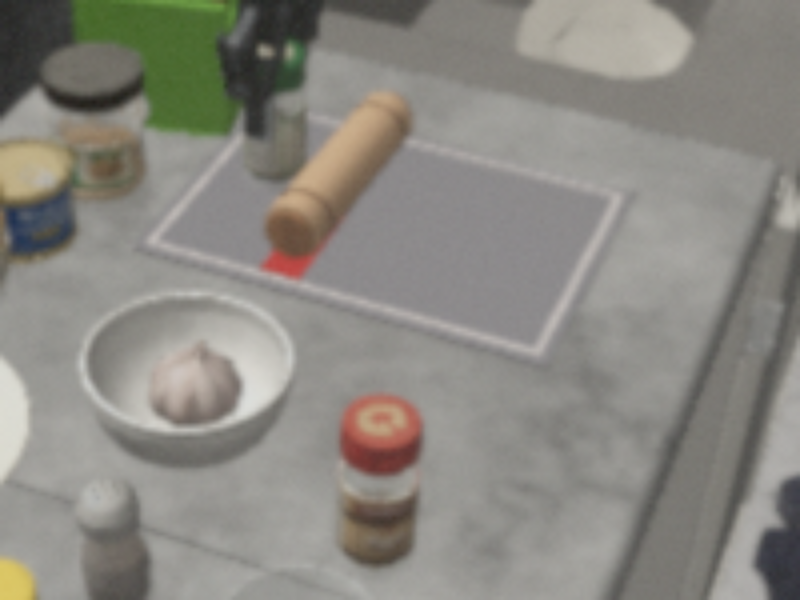

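The green jar stands just beyond the pin's middle, at crop (277,140). I'll lower it until it touches.

Call:
servo_tool([
  [30,0,0,1,0,0,0],
  [30,0,0,0,0,0,0],
])

```text
t: 17.15
eef_pos: [0.6663, 0.0977, 0.0483]
orientation: [-0.001, 3.141, -0.0]
ft_force: [-2.2, 0.1, 4.6]
width: 0.0454
finger_force: 23.2
```

Call:
servo_tool([
  [30,0,0,1,0,0,0],
  [30,0,0,0,0,0,0],
])

```text
t: 17.35
eef_pos: [0.6663, 0.0977, 0.0482]
orientation: [-0.001, 3.14, -0.0]
ft_force: [-5.3, -0.3, 9.1]
width: 0.0453
finger_force: 23.4
```

Call:
servo_tool([
  [30,0,0,-1,0,0,0],
  [50,0,0,0,0,0,0],
  [60,0,0,0,0,0,0],
  [75,0,0,0,0,0,0],
  [75,0,0,0,0,0,0],
  [75,0,0,-30,0,0,0],
  [75,0,0,-40,0,0,0],
  [75,0,0,-45,0,0,0],
])

```text
t: 18.15
eef_pos: [0.6653, 0.0975, 0.1623]
orientation: [0.0, -3.139, 0.001]
ft_force: [2.0, 0.4, 0.9]
width: 0.0749
finger_force: 0.0
```

```bash
python3 p.py s7
python3 - <<'E'
from h import *
im=r.snapshot("top")
print(r.state()['eef_pos'].round(4))
rc=blob(im,(0,120,80),(9,255,255),(245,215,278,247)); e=cv2.minEnclosingCircle(pts(rc).astype(np.float32)); print("red",rc.sum(),e,px2w("top",[e[0]],.106).round(4))
E
```

```text
657 (314, 145, 33, 44) (array([468., 102.]), array([221.8,  43.8]), 88.4)
18.2 [0.6695 0.0974 0.1729]
657 (266, 133, 37, 41) (array([612.4,  97. ]), array([224.1,  51.4]), 89.5)
[0.6698 0.0979 0.1705]
red 182 ((259.6084899902344, 229.77359008789062), 9.792604446411133) [[0.4508 0.4201 0.106 ]]
```

Call:
servo_tool([
  [80,15,20,0,0,0,0],
  [80,28,42,0,0,0,0],
  [80,28,42,0,0,0,0],
  [80,28,42,0,0,0,0],
  [80,28,42,0,0,0,0],
  [80,28,42,0,0,0,0],
  [80,28,42,0,0,0,0],
  [80,24,30,0,0,0,0],
  [80,10,18,0,0,0,0],
  [80,0,0,0,0,0,0],
])

```text
t: 19.25
eef_pos: [0.4489, 0.4177, 0.1618]
orientation: [0.006, -3.141, -0.001]
ft_force: [-0.5, -0.9, 0.8]
width: 0.0802
finger_force: 0.0
```

Call:
servo_tool([
  [80,0,0,0,0,0,0],
])

```text
t: 19.35
eef_pos: [0.4504, 0.4155, 0.162]
orientation: [0.002, -3.142, 0.0]
ft_force: [0.8, -1.0, 1.2]
width: 0.0802
finger_force: 0.0
```

```bash
python3 q.py t4
```

```text
19.4 [0.4508 0.4149 0.1621] [[-1.0, -0.0], [-0.0, 1.0]]
pin (array([609.7,  98.3]), array([186.1,  44. ]), 88.0) 1240
stripe vis (array([611.3, 196.3]), array([28.2, 20. ]), 7.5)
```

View pics/t4.png

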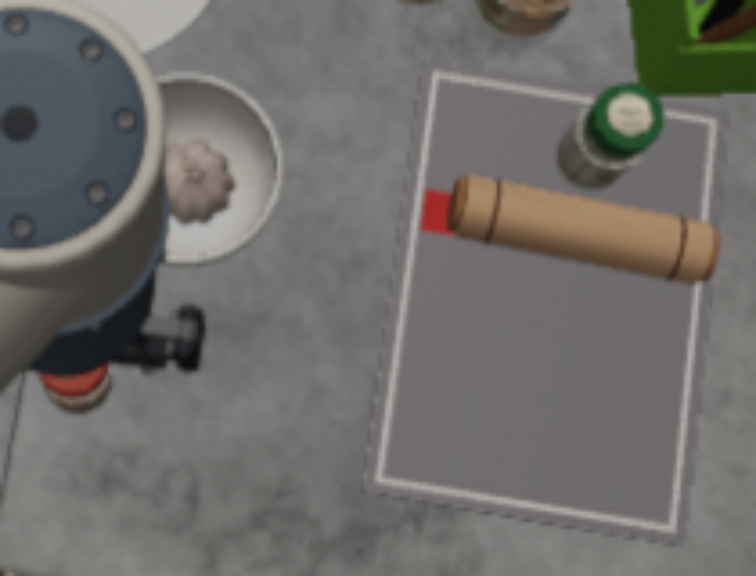

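The green jar stands beyond the pin, cap at crop (624,117), and the pin hasn't moved. I'll grasp the red jar now.

Call:
servo_tool([
  [80,0,4,40,0,0,0],
  [80,0,0,35,0,0,0],
  [80,0,0,27,0,0,0],
  [80,0,0,15,0,0,0],
  [80,0,0,0,0,0,0],
  [30,0,0,0,0,0,0],
  [30,0,0,0,0,0,0],
  [30,0,0,0,0,0,0],
  [30,0,0,0,0,0,0],
  [30,0,0,0,0,0,0],
])

```text
t: 20.4
eef_pos: [0.4514, 0.4203, 0.0472]
orientation: [-0.001, 3.139, 0.004]
ft_force: [-1.7, 0.5, 5.6]
width: 0.0438
finger_force: 23.2
```

Run:
```python
from h import *
im=r.snapshot("top")
gc=blob(im,(45,60,20),(95,255,255),(395,145,425,178)); e=cv2.minEnclosingCircle(pts(gc).astype(np.float32)); print(e,px2w("top",[e[0]],.109).round(4))
b=w2px("top",[[.663,.098,.109]]);print(b); s=r.state();print(s['eef_pos'],s['width'])
```

```text
((415.0, 158.0), 15.811488151550293) [[0.6736 0.0975 0.109 ]]
[[414.31410899 162.3177552 ]]
[0.45138435 0.42030353 0.04722754] 0.043896971475838195
```

Call:
servo_tool([
  [30,0,0,-15,0,0,0],
  [30,0,0,-35,0,0,0],
  [30,0,0,-40,0,0,0],
  [30,-6,-20,0,0,0,0],
  [30,-14,-42,0,0,0,0],
  [30,-14,-42,0,0,0,0],
  [30,-14,-42,0,0,0,0],
  [30,-14,-42,0,0,0,0],
  [30,-14,-42,0,0,0,0],
  [30,-14,-42,0,0,0,0],
])

```text
t: 21.45
eef_pos: [0.5405, 0.1453, 0.1351]
orientation: [0.001, -3.141, -0.0]
ft_force: [0.8, 1.1, -0.6]
width: 0.0435
finger_force: 23.7
```

Call:
servo_tool([
  [30,-10,-30,0,0,0,0],
  [30,-5,-20,0,0,0,0],
  [30,0,0,0,0,0,0],
  [30,0,0,0,0,0,0],
  [30,0,0,0,0,0,0],
])

```text
t: 21.95
eef_pos: [0.5554, 0.0978, 0.1351]
orientation: [0.001, -3.141, -0.0]
ft_force: [-1.1, -0.2, -0.7]
width: 0.044
finger_force: 23.7
```

Call:
servo_tool([
  [30,-1,0,20,0,0,0],
  [30,0,0,25,0,0,0],
  [30,0,0,20,0,0,0],
  [30,0,0,10,0,0,0],
  [30,0,0,5,0,0,0],
  [30,0,0,3,0,0,0],
  [30,0,0,0,0,0,0],
  [30,0,0,0,0,0,0],
])

```text
t: 22.75
eef_pos: [0.5572, 0.0976, 0.0531]
orientation: [-0.001, 3.14, 0.001]
ft_force: [0.3, -0.2, -1.2]
width: 0.0437
finger_force: 23.7
```

Call:
servo_tool([
  [30,0,0,2,0,0,0],
  [30,0,0,0,0,0,0],
])

```text
t: 22.95
eef_pos: [0.5568, 0.0973, 0.0504]
orientation: [-0.0, 3.141, 0.0]
ft_force: [-0.2, 0.1, -1.3]
width: 0.0436
finger_force: 23.7
```

Call:
servo_tool([
  [30,0,0,1,0,0,0],
  [30,0,0,0,0,0,0],
])

```text
t: 23.15
eef_pos: [0.557, 0.0973, 0.0502]
orientation: [-0.001, 3.141, 0.0]
ft_force: [-1.8, 0.3, 4.7]
width: 0.0442
finger_force: 24.0
```

```bash
python3 p.py s8
```

```text
657 (314, 145, 33, 44) (array([468., 102.]), array([221.8,  43.8]), 88.4)
23.2 [0.557  0.0974 0.0502]
549 (266, 135, 29, 39) (array([612.5, 106.4]), array([ 50.7, 207.9]), 0.5)
```

View pics/s8.png

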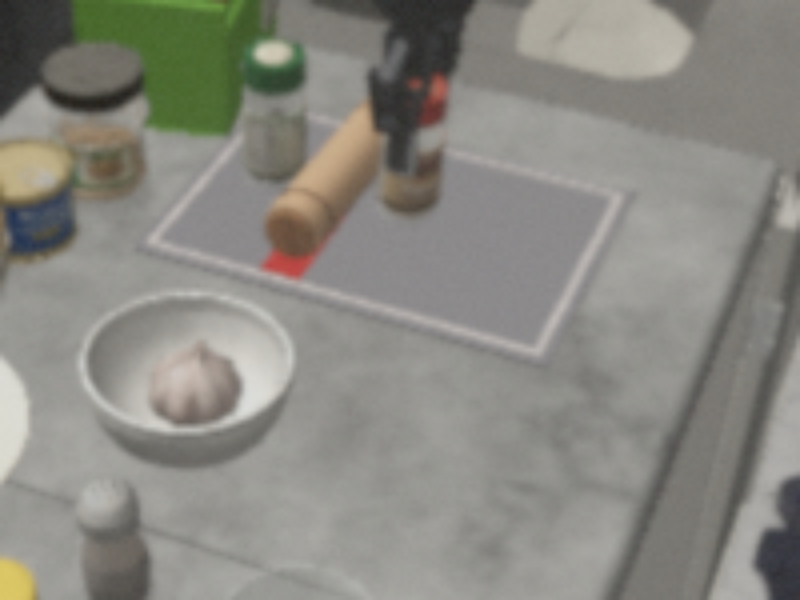

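Both jars stand on either side of the pin: green at crop (275,110), red in the gripper at (413,160). I'll release the red jar and clear out.

Call:
servo_tool([
  [50,0,0,0,0,0,0],
  [60,0,0,0,0,0,0],
  [75,0,0,0,0,0,0],
  [75,0,0,0,0,0,0],
  [75,0,0,-30,0,0,0],
  [75,0,0,-40,0,0,0],
  [75,0,0,-45,0,0,0],
  [75,0,0,0,0,0,0],
])

```text
t: 24.0
eef_pos: [0.5605, 0.0979, 0.1714]
orientation: [-0.002, 3.129, 0.005]
ft_force: [0.2, 0.2, 0.4]
width: 0.075
finger_force: 0.0
```

Call:
servo_tool([
  [75,20,30,0,0,0,0],
  [75,25,40,0,0,0,0],
  [75,25,40,0,0,0,0],
  [75,25,40,0,0,0,0],
  [75,15,40,0,0,0,0],
  [75,0,40,0,0,0,0],
  [75,0,0,0,0,0,0],
  [75,0,0,0,0,0,0],
])

```text
t: 24.8
eef_pos: [0.4463, 0.328, 0.1637]
orientation: [0.003, -3.141, 0.001]
ft_force: [0.1, -0.4, -0.2]
width: 0.075
finger_force: 0.0
```

```bash
python3 q.py t5
python3 - <<'E'
from h import *
im=r.snapshot("top")
rc=blob(im,(0,120,60),(9,255,255),(375,185,430,228)); e=cv2.minEnclosingCircle(pts(rc).astype(np.float32)); print(e,px2w("top",[e[0]],.109).round(4),w2px("top",[[.557,.098,.109]]))
E
```

```text
24.85 [0.4465 0.3271 0.1639] [[-1.0, -0.001], [-0.001, 1.0]]
pin (array([596.1,  98.2]), array([184.9,  71.2]), 88.0) 1330
stripe vis (array([581.6,  72.5]), array([45.8, 48.6]), 9.5)
((409.0, 207.5), 10.594910621643066) [[0.5554 0.0991 0.109 ]] [[409.54574133 206.88041939]]
```

View pics/t5.png

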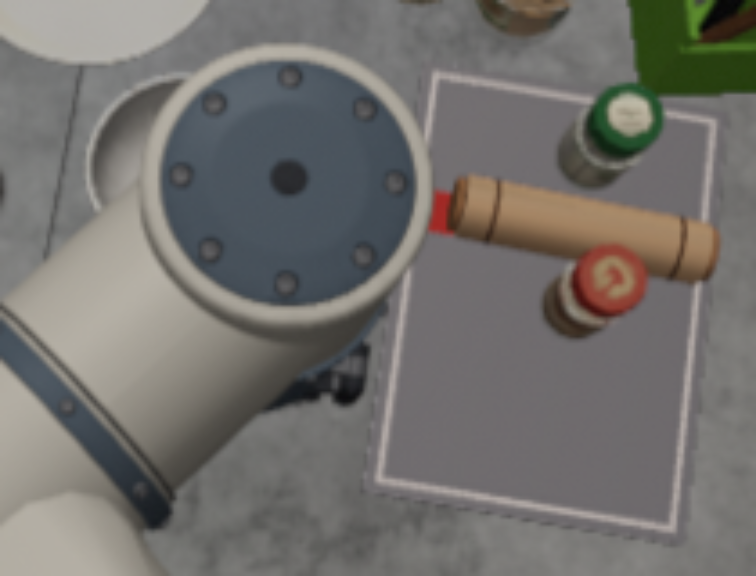

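Both jars stand on the mat at about 53 and 55 mm from the pin, and the pin is still on the stripe. Handing in.

```bash
python3 -c "
from station import r
print(r.job_done())"
```

```text
the job is handed in; nothing more can be done
None
```

I handed the job in at about 25 s, with no verdict returned: the garlic is in the bowl, the pin is on the stripe, and the jars stand about 53 mm (green, far side) and 55 mm (red, near side) from it; I viewed 13 pictures, over your limit of 10.

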